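# Lock the stirrer drive with its sliding bar

## Robot

A 6-joint arm with a two-finger parallel gripper is mounted at the origin on the work surface. World frame = base frame: x ahead of the robot, y to its left, z up, the work surface at z = 0. Lengths are in m, angles in rad, forces in N, time in s.
With the tool pointing down it reaches from about 0.25 to 0.8 m from the base axis. Payload 3.9 kg.
Tool frame: the origin (TCP) lies at the very end of the fingers, on their centre line; the grasp point (between the pads) lies 19 mm behind it; z points along the fingers, y is the line along which they close (so a half turn about z gives the same grasp; the last joint's range is limited). The gripper opens to 85 mm and grips with 20 to 120 N. Pads are 22 mm wide; open, the fingers measure 114 mm over their backs; the gripper's body (76 mm by 85 mm) begins 54 mm behind the grasp point. The pads swing forward as they close: fully open they stand 13 mm farther back than shut.
Start: joints at [0, 0.26, -0.138, 1.173, 0, 1.571], TCP at [0.525, -0, 0.231] pointing down, gripper open.
Joint ranges: [-2.78, 2.78], [-0.83, 1.72], [-1.28, 1.37], [-1.9, 2.12], [-1.57, 1.48], [-3.14, 3.14]. Speed limits (rad/s): [2.57, 2.57, 3.14, 3.14, 3.14, 3.14].

## Interface

Orientations are given as a unit quaternion [w, x, y, z].
In Python, from bench import robot gives the robot as it stands.
- The arm moves only by the tool arm_command, never from a script. Its argument "series" is a list of rows, each a list of 7 numbers: the shift along the tool's x, y, z in m, then the turn, a rotation vector about the tool's x, y, z in rad, then the finger opening in m, from 0 to 0.0854. A call has 1 to 10 rows; each row shifts and turns the commanded pose from where the row before left it, along the tool's axes as they then stand; what a row does not reach is not made up. A row lasts 1/8 s, in which the tool goes at most 62.5 mm and 10.7 degrees, less where a joint would pass 70% of its speed; a pose out of reach is approached as far as the arm can. A call is refused whole if a number of a shift passes 0.0625 or a number of a turn 0.188, either way. A call with a gripper value outside its range is refused whole. The fingers move at their own pace and stop on an object; "force" is the grip in N (left out, the last holds). Time passes only in rows, so rows that do not move let the fingers close. It gives the time, the measured TCP pose, the force, the opening and the grip force at its end, in the units of the state.
- robot.sense(): the state, without advancing time (a new reading comes with each control period).
- robot.capture(name): name is "scene" or "side" or "wrist"; returns a dict with "color" (480x640x3 uint8, red, green, blue), "z_map" (480x640 float32, m along the optical axis (not along the pixel's ray), 0 where there is no reading), "intrinsics" (3x3 intrinsics, pixels), "xyz" and "orientation" of the camera in the world; the wrist camera has in their place "hand_eye" (4x4, takes a point from camera to tool coordinates, whose origin is the TCP and whose axes are the flange's). Camera axes: x right, y up, looking along -z (the intrinsics and any distortion apply to the point x, -y, -z); pixel columns grow to the right and rows downward; lengths in m; the calibration is good to about 2 mm. A picture is of the moment at which its call begins: read the wrist's pose just before it.
- robot.hand_in(): hands the job in; it is judged then, once.
The state is a dict: "time": time; "qpos": joint angles; "joint_velocities": joint speeds; "tau": joint torques, N m; "tcp_pos": TCP position; "eef_rot": TCP orientation; "wrist_force": force on the tool from outside, world axes, zero at the start; "ft_torque": the same for the moment, N m; "gripper_width": finger opening in m; "grip_force": force on a finger pad.
Only numpy, scipy, OpenCV 4.12 (cv2) and the standard library are available. Lean on these libraries where they do the work, as an engineer would, in place of code of your own. Each camera call takes 0.05 s, during which the arm holds its last target. There are 200 camera calls.

## Task

Lock the stirrer drive: push the upright post on the slotted round disc so that the disc turns until its slot lines up with the steel bar, then push the bar along its guide, right through the slot, until it is fully home against the stop on the far side. Only push with the fingertips or the outside of the fingers: do not lift the bar, and leave the two jars, the bottle and the screwdriver where they are.

Things in the scene. Friction and masses are not known exactly. Their poses are not given: they have to be found in the camera images.
- drive_base: Fixed steel box, its flat deck 60 mm above the table. Origin: on the table under the disc's axis; x axis = direction in which the bar is pushed, z up. It spans x -220 to +100, y -95 to +95 mm. Along its line y = 0 stand the bar's guide (x -180 to -50), the disc (-45 to +45) and a keeper with an end stop (+48 to +74).
- guide (a point): Middle of the guide's floor, 66 mm above the table, 115 mm before the disc's axis; axes as the base. Low walls, 24 mm apart inside, 34 outside, tops 74 mm above the table. At the disc end a small bridge spans the bar (base x -58 to -48 mm, 34 mm wide, underside 91, top 96 mm above the table).
- lock_disc (a joint): Disc angle (rad) about its vertical axis, counter-clockwise from above, range -3.5 to 0.36, starts -2.6 to -0.5. The slot is in line with the bar at 0 and equally at -3.14. At angle a the post stands 30 mm from the axis in the direction a + pi/2 from the base's x axis (at 0 on +y, at -1.57 on +x, at -3.14 on -y). Turns with about 2 N at the post and stays where left.
- disc_slot (a point): Centre of the disc's top face, 89 mm above the table; x axis along the slot, z up. The disc is olive, 90 mm in diameter, 24 mm thick above a thin plate, cut right across by a straight slot 26 mm wide, open above and at both ends, floor 65 mm above the table.
- disc_post (a point): Centre of the top of the steel post on the disc, 125 mm above the table. The post is a plain upright cylinder, 12 mm in diameter, 36 mm tall (89 to 125 mm above the table), 30 mm from the disc's axis; pushing it sideways turns the disc.
- bar: Loose steel bar, about 0.4 kg, 145 long, 20 wide, 22 mm high, lying in the guide, 2 mm free each side. Origin: tip of its rounded nose (10 mm radius from above), on the underside; x axis forwards, tail at x = -145 mm. Slides with 1 to 3 N. At the start the nose is 6 to 19 mm short of the disc's rim; fully home it touches the stop and the tail lies 79 mm before the disc's axis.
- bar_lug (a point): Centre of the back face of the upright lug on the bar's tail, 106 mm above the table. The lug is 14 mm long, 20 wide, top 112 mm above the table, its back flush with the bar's end. Push here along the base's x axis: the back face is free of the guide walls from 74 to 112 mm above the table.
- stop (a point): Middle of the face of the end stop that the bar's nose must reach, 66 mm beyond the disc's axis, 75 mm above the table. It closes the keeper, whose cheeks are 28 mm apart inside, 38 mm outside, tops 84 mm above the table.
- jar_a: Bystander on the deck: sample jar with a steel cap, 38 mm in diameter, 38 mm tall, beside the guide on the base's +y side. Origin under its centre.
- jar_b: Bystander on the deck: a like jar at the deck's corner beyond the disc, on the base's -y side. Origin under its centre.
- media_bottle: Bystander on the table: bottle, 60 mm in diameter, 130 mm tall. Origin under its centre.
- screwdriver: Bystander on the table: lying screwdriver. Origin near its middle.
Mind the look-alikes: they are no part of the job. Of the things like the bar, leave any that is black; of the rest the smaller one is meant.

How it is judged:
By the outcome, as a careful person would: the job done as asked, in the order asked, and still so for the second after the job is handed in, with the robot touching nothing.
It also fails if it takes over 53 s, if anything falls off the work surface, if the arm or the gripper's body presses on something with over 40 N, if the wrist force passes 120 N, or if a joint passes its speed limit or range.

## Working session

There is one attempt and no reset: what is moved stays moved. The work goes in short steps, Python scripts to look and compute and a tool call to move; the robot and the scene stay as the last step left them, time stands still between calls to the robot, and variables do not carry over. Pictures are saved under pics/ and viewed, at most 10 in all, crops included, and the job is handed in when it is done.

Besides the shell and the picture viewer there is one more tool, called after "Call:" as name(argument=value, ...) on one line, values as JSON. arm_command: Moves the arm, as the interface text tells. Its arguments: {"type":"object","properties":{"series":{"type":"array","items":{"type":"array","items":{"type":"number"}}},"force":{"type":"number"}},"required":["series"]}

```bash
mkdir -p pics
cat > h.py <<'E'
import numpy as np, cv2
from scipy.spatial.transform import Rotation as R
from bench import robot
def q2R(q): return R.from_quat([q[1],q[2],q[3],q[0]]).as_matrix()
def cap(n):
    s=robot.sense(); c=robot.capture(n)
    if 'hand_eye' in c:
        T=np.eye(4);T[:3,:3]=q2R(s['eef_rot']);T[:3,3]=s['tcp_pos'];M=T@np.array(c['hand_eye'])
    else:
        M=np.eye(4);M[:3,:3]=q2R(c['orientation']);M[:3,3]=c['xyz']
    return c['color'],c['z_map'],np.array(c['intrinsics']),M
def ray(u,v,K,M):
    d=np.array([(u-K[0,2])/K[0,0],-(v-K[1,2])/K[1,1],-1.]);return M[:3,3],M[:3,:3]@d
def onplane(u,v,z,K,M):
    o,d=ray(u,v,K,M);return o+d*(z-o[2])/d[2]
def cloud(Z,K,M):
    v,u=np.mgrid[:Z.shape[0],:Z.shape[1]]
    P=np.stack([(u-K[0,2])/K[0,0]*Z,-(v-K[1,2])/K[1,1]*Z,-Z],-1)
    return P@M[:3,:3].T+M[:3,3]
E
python3 - <<'E'
from h import *
s=robot.sense();print(s)
for n in ['scene','side','wrist']:
    c,z,K,M=cap(n);np.savez('c_'+n,c=c,z=z,K=K,M=M);cv2.imwrite(f'pics/{n}.png',c[:,:,::-1]);print(n,K,M.round(3),(z>0).mean())
E
```

```text
{'time': 0.0, 'qpos': array([ 2.39664696e-06,  2.60662657e-01, -1.39353829e-01,  1.17266909e+00,
       -1.43238656e-05,  1.57079381e+00]), 'joint_velocities': array([ 0.0002349 , -0.0014439 , -0.00017585,  0.00029541,  0.00025771,
        0.00014626]), 'tau': array([-3.22425103e-04, -4.05677426e+01,  2.53926122e+01,  1.89446745e-02,
       -4.02533055e-05,  2.61086342e-05]), 'tcp_pos': array([ 5.24341246e-01, -3.33270568e-06,  2.30481841e-01]), 'eef_rot': array([-6.62886543e-04,  7.07104722e-01,  7.07108209e-01, -6.73014958e-04]), 'wrist_force': array([-0.30080647, -0.03523684, -0.76734297]), 'ft_torque': array([ 0.00840606, -0.00292615, -0.01165388]), 'grip_force': 0.0, 'gripper_width': 0.08574792574365916}
scene [[468.93406161   0.         319.45735945]
 [  0.         468.93406161 240.97382086]
 [  0.           0.           1.        ]] [[ 0.05  -0.754  0.655  1.185]
 [ 0.999  0.046 -0.023 -0.073]
 [-0.013  0.655  0.755  0.796]
 [ 0.     0.     0.     1.   ]] 0.996015625
side [[559.17542672   0.         322.59445627]
 [  0.         559.17542672 240.93224328]
 [  0.           0.           1.        ]] [[-0.888  0.287 -0.36   0.059]
 [-0.46  -0.588  0.666  0.884]
 [-0.021  0.756  0.654  1.008]
 [ 0.     0.     0.     1.   ]] 0.9959993489583333
wrist [[350.07519369   0.         320.0191683 ]
 [  0.         350.07519369 238.22389062]
 [  0.           0.           1.        ]] [[ 1.    -0.001  0.003  0.524]
 [ 0.     0.95   0.312  0.08 ]
 [-0.003 -0.312  0.95   0.373]
 [ 0.     0.     0.     1.   ]] 0.9960807291666667
```

View pics/scene.png

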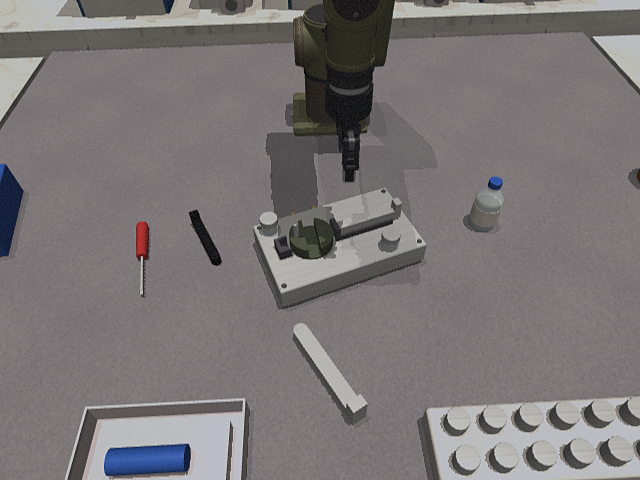

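View pics/side.png

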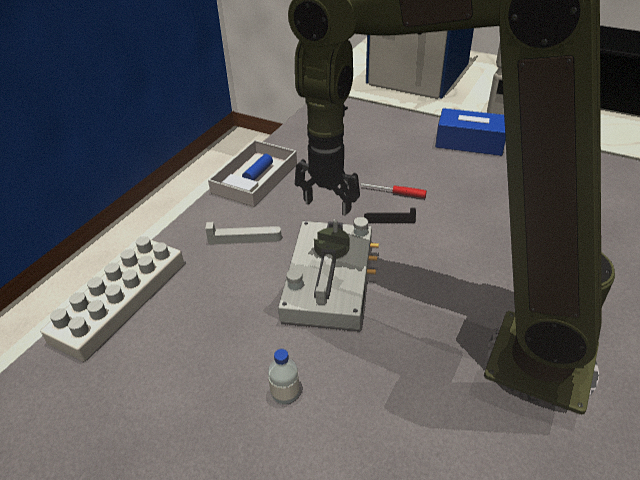

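Scene: the drive base is centred near (340,245), with the disc at (311,238) and the bar in its guide at (365,215), lug at (397,205). Bar candidates are the black one (205,237), the larger light one on the table (330,370), and the steel one in the guide, which I choose. The jars are at (268,222) and (391,238).

```bash
cat > m.py <<'E'
from h import *
ps=[];cs=[]
for n in ['scene','side','wrist']:
    d=np.load(f'c_{n}.npz');P=cloud(d['z'],d['K'],d['M']).reshape(-1,3);C=d['c'].reshape(-1,3).astype(int)
    k=(d['z'].ravel()>0)&(abs(P[:,0]-.5)<.25)&(abs(P[:,1])<.3)&(P[:,2]<.16);ps.append(P[k]);cs.append(C[k])
    Q=P[k];t=Q[abs(Q[:,2]-.06)<.006];r=cv2.minAreaRect((t[:,:2]*1000).astype(np.float32));print(n,len(t),np.median(t[:,2]),r)
P=np.vstack(ps);t=P[abs(P[:,2]-.06)<.004]
# grid the deck & clean
g=np.zeros((1000,1000),np.uint8);ij=np.round((t[:,:2]*1000+[0,500])).astype(int);g[ij[:,0].clip(0,999),ij[:,1].clip(0,999)]=255
g=cv2.morphologyEx(g,cv2.MORPH_CLOSE,np.ones((9,9)));g=cv2.morphologyEx(g,cv2.MORPH_OPEN,np.ones((7,7)))
c=max(cv2.findContours(g,0,2)[0],key=cv2.contourArea);print('deck rect (y+500,x)',cv2.minAreaRect(c))
for n,C,Q in zip(['scene','side','wrist'],cs,ps):
    k=(Q[:,2]>.1)&(Q[:,2]<.14)&(abs(Q[:,0]-.45)<.2)&(abs(Q[:,1])<.2)
    print(n,'high',k.sum(),Q[k].mean(0) if k.any() else '')
d=np.load('c_scene.npz');a=cv2.resize(d['c'][170:320,230:450,::-1],None,fx=3.6,fy=3.6,interpolation=2)
cv2.imwrite('pics/crop.png',a)
E
python3 m.py
```

```text
scene 7311 0.06076150760095689 ((504.4580078125, 65.02803039550781), (194.1895294189453, 482.1480407714844), 18.979570388793945)
side 4920 0.06114360733198776 ((530.1085815429688, -11.904708862304688), (190.4796142578125, 325.97528076171875), 18.966005325317383)
wrist 49131 0.060182784717411675 ((529.7213745117188, -12.68994140625), (190.38291931152344, 319.93487548828125), 19.048843383789062)
deck rect (y+500,x) ((488.0496826171875, 530.57568359375), (194.70286560058594, 325.04644775390625), 70.76932525634766)
scene high 200 [ 0.52875565 -0.00067917  0.10802438]
side high 204 [ 0.52582768 -0.00335686  0.10632906]
wrist high 1048 [0.50887838 0.04279376 0.10975589]
```

View pics/wrist.png

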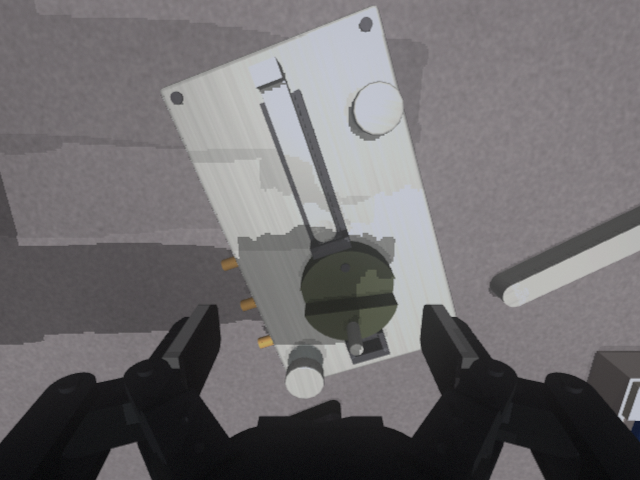

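```bash
ls pics
```

```text
crop.png
scene.png
side.png
wrist.png
```

View pics/crop.png

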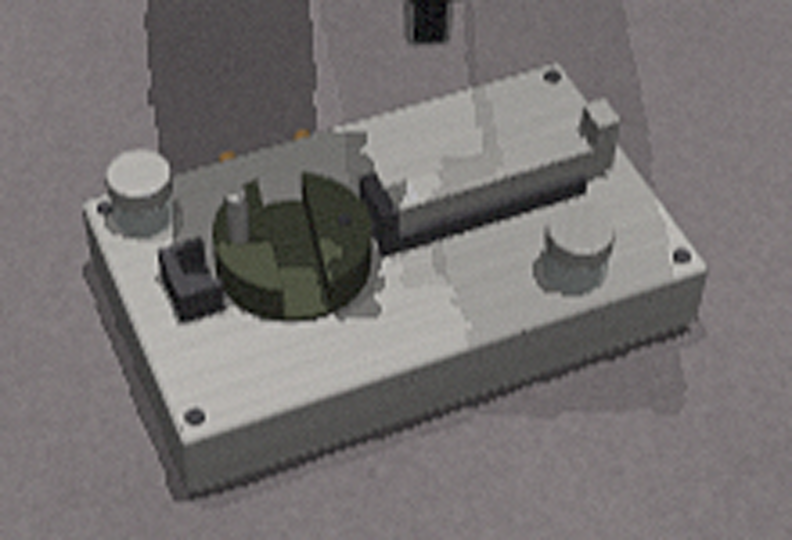

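The wrist view shows the bar in the guide from the bridge (330,240) to the lug (268,72). The slot runs across the disc at (350,305), and the post top is at (356,350). The crop confirms that the light bar in the guide, the smaller one, is the one meant.

```bash
cat > b.py <<'E'
import numpy as np
EX=np.array([.3263,-.9453]);EY=np.array([.9453,.3263]);O=np.array([.5297,-.0127])+.06*EX
def tob(p): p=np.asarray(p)[...,:2]-O; return np.stack([p@EX,p@EY],-1)
def tow(x,y): return O+x*EX+y*EY
E
python3 - <<'E'
from h import *; from b import *
print('O',O)
d=np.load('c_wrist.npz');Z=d['z'];P=cloud(Z,d['K'],d['M']);B=tob(P);z=P[...,2]
for nm,k in dict(post=(z>.118)&(z<.13)&(np.hypot(B[...,0],B[...,1])<.05),lug=(z>.105)&(z<.118)&(B[...,0]<-.12)&(abs(B[...,1])<.03),jarA=(z>.093)&(z<.103)&(B[...,0]<-.08)&(B[...,1]>.03),jarB=(z>.093)&(z<.103)&(B[...,0]>.03)&(B[...,1]<-.03),bar=(z>.085)&(z<.091)&(B[...,0]<-.06)&(abs(B[...,1])<.03),disc=(abs(z-.089)<.003)&(np.hypot(B[...,0],B[...,1])<.06)).items():
    q=B[k]*1000;print(nm,k.sum(),q.mean(0).round(1),q.min(0).round(1),q.max(0).round(1),np.median(z[k]))
k=(abs(z-.065)<.003)&(np.hypot(B[...,0],B[...,1])<.04);q=(B[k]*1000).astype(np.float32);print('slotfloor',len(q),cv2.fitLine(q,2,0,.01,.01).ravel(),cv2.minAreaRect(q))
k=(abs(z-.089)<.003)&(np.hypot(B[...,0],B[...,1])<.055);print('disc circle',cv2.minEnclosingCircle((B[k]*1000).astype(np.float32)))
E
```

```text
O [ 0.549278 -0.069418]
post 193 [28.  -5.3] [ 23.2 -11.3] [35.   0.3] 0.12444877273751331
lug 617 [-194.3   -0.8] [-201.4  -11. ] [-187.1    9. ] 0.10633265794309898
jarA 2143 [-145.9   68. ] [-164.4   49.6] [-126.9   86.8] 0.09810421973901068
jarB 1071 [ 66.5 -66.3] [ 49.1 -85.4] [ 87.5 -48.2] 0.09797744456516477
bar 4062 [-128.4   -0.8] [-200.7  -11. ] [-60.    9.2] 0.08822568181947382
disc 4540 [-4.8  1.1] [-59.9 -44.5] [45.1 44.7] 0.08903888994145853
slotfloor 1179 [ 0.1895438   0.98187226  6.7138543  -1.0417503 ] ((6.283675670623779, -1.2641639709472656), (79.52417755126953, 15.70166015625), 78.79830932617188)
disc circle ((-4.393007755279541, 1.9038338661193848), 49.81386184692383)
```

Post angle and slot angle agree: a ≈ -1.76, so the nearest aligned position is -3.14. I'll push the post clockwise from its +y side. First I align the tool with the base, so that tool x = -base x and tool y = base y, close the fingers, and go over the start point.

Call:
arm_command(series=[[0,0,0,0,0,-0.166,0],[0,0,0,0,0,-0.1665,0],[-0.026,0.007,0,0,0,0,0],[-0.026,0.007,0,0,0,0,0],[-0.026,0.007,0,0,0,0,0],[-0.026,0.007,0,0,0,0,0],[0,0,0.025,0,0,0,0],[0,0,0.025,0,0,0,0],[0,0,0.025,0,0,0,0],[0,0,0,0,0,0,0]])

```text
time: 1.4
tcp_pos: [0.5833, -0.0889, 0.154]
eef_rot: [-0.002, 0.58, 0.814, -0.001]
wrist_force: [-0.0, 0.2, -0.1]
gripper_width: 0.0001
grip_force: 0.0
```

```bash
cat > s.py <<'E'
from h import *; from b import *
def st():
    s=robot.sense();Rm=q2R(s['eef_rot']);print('t',s['time'],'base',(tob(s['tcp_pos'])*1000).round(1),'z',s['tcp_pos'][2].round(4),'xdir',tob(Rm[:2,0]+O).round(3),'F base',(tob(s['wrist_force'][:2]+O)).round(1),s['wrist_force'][2].round(1),'w',s['gripper_width'])
if __name__=='__main__': st()
E
python3 - <<'E'
from s import *
st();c,z,K,M=cap('wrist');cv2.imwrite('pics/w2.png',c[:,:,::-1])
P=cloud(z,K,M);B=tob(P);h=P[...,2]
s=robot.sense();k=(h>.15)&(h<.2)&(z<.3);q=B[k]*1000-tob(s['tcp_pos'])*1000;print(k.sum(),q.min(0),q.max(0),h[k].min())
E
```

```text
t 1.4 base [29.5 25.8] z 0.154 xdir [-1. -0.] F base [-0.2  0. ] -0.1 w 6.760674621557493e-05
4216 [-15.04197689 -30.61801259] [11.17659029 28.98913192] 0.15684751474682404
```

View pics/w2.png

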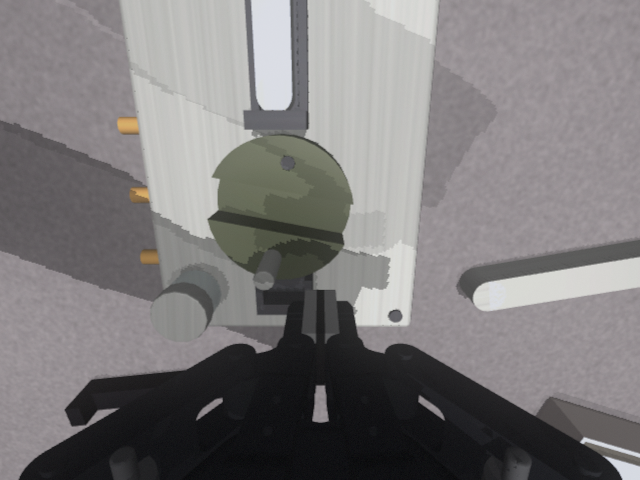

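The view shows the post top at (268,275) and the closed fingers to its right at (320,300). Fingers are clear, so I descend and push the post in -y.

Call:
arm_command(series=[[0,0,0.025,0,0,0,0],[0,0,0.025,0,0,0,0],[0,0,0,0,0,0,0],[0.0015,-0.008,0,0,0,0,0],[0,-0.008,0,0,0,0,0],[0,-0.008,0,0,0,0,0],[0,-0.007,0,0,0,0,0],[0,0,0,0,0,0,0]])

```text
time: 2.45
tcp_pos: [0.557, -0.0967, 0.1078]
eef_rot: [0.001, 0.58, 0.815, 0.003]
wrist_force: [3.2, 3.5, 0.2]
gripper_width: 0.0001
grip_force: 2.1
```

```bash
cat >> s.py <<'E'
def disc():
    c,z,K,M=cap('wrist');P=cloud(z,K,M);B=tob(P);h=P[...,2]
    k=(abs(h-.065)<.004)&(np.hypot(B[...,0],B[...,1])<.04);q=(B[k]*1000).astype(np.float32)
    if len(q)>50: l=cv2.fitLine(q,2,0,.01,.01).ravel();print('slot',len(q),l,'deg',np.degrees(np.arctan(l[1]/l[0])))
    return c,h,B
E
python3 - <<'E'
from s import *
st();c,h,B=disc()
E
```

```text
t 2.45 base [28.3 -1.6] z 0.1078 xdir [-1.    -0.001] F base [-2.2  4.2] 0.2 w 8.989834507425534e-05
slot 5975 [ 0.7200401   0.6939325  -0.01170655 -2.6162462 ] deg 43.942207
```

Call:
arm_command(series=[[0.004,-0.006,0,0,0,0,0],[0.003,-0.006,0,0,0,0,0],[0.001,-0.007,0,0,0,0,0],[0,-0.008,0,0,0,0,0],[0,0,0,0,0,0,0]])

```text
time: 3.12
tcp_pos: [0.5258, -0.1, 0.1065]
eef_rot: [-0.0, 0.581, 0.814, -0.001]
wrist_force: [0.2, -2.2, 1.4]
gripper_width: -0.0001
grip_force: 1.1
```

Run:
```python
from s import *
st();c,h,B=disc()
```

```text
t 3.125 base [ 21.2 -32.2] z 0.1065 xdir [-1.     0.001] F base [ 2.1 -0.6] 1.4 w -0.00012959629440431955
slot 6203 [ 0.99107754  0.13328652 -2.6250222   0.94853103] deg 7.6595497
```

Call:
arm_command(series=[[0.002,0,0,0,0,0,0],[0.002,0,0,0,0,0,0],[0,0,0,0,0,0,0]])

```text
time: 3.55
tcp_pos: [0.5257, -0.095, 0.1059]
eef_rot: [-0.001, 0.58, 0.814, -0.0]
wrist_force: [-0.8, -2.5, -1.5]
gripper_width: -0.0001
grip_force: 0.9
```

Run:
```python
from s import *
st();c,h,B=disc()
```

```text
t 3.55 base [ 16.5 -30.6] z 0.1059 xdir [-1. -0.] F base [ 2.1 -1.6] -1.5 w -8.442371425316368e-05
slot 5805 [ 0.9996652  -0.02587403 -2.401053    2.0736814 ] deg -1.4826379
```

Slot is aligned to about 1°. I'll back off, lift, and look again on the way to the lug.

Call:
arm_command(series=[[-0.008,0,0,0,0,0,0],[0,0,-0.04,0,0,0,0],[0,0,-0.04,0,0,0,0],[0.04,0.01,0,0,0,0,0],[0.04,0.01,0,0,0,0,0],[0.04,0.01,0,0,0,0,0],[0,0,0,0,0,0,0]])

```text
time: 4.47
tcp_pos: [0.5181, 0.0228, 0.1865]
eef_rot: [-0.0, 0.579, 0.816, 0.001]
wrist_force: [0.4, 0.8, -0.1]
gripper_width: -0.0
grip_force: 0.0
```

Run:
```python
from s import *
st();c,h,B=disc();cv2.imwrite('pics/w3.png',c[:,:,::-1])
k=(h>.118)&(h<.13)&(np.hypot(B[...,0],B[...,1])<.05);print('post',B[k].mean(0)*1000)
k=(h>.1)&(h<.118)&(B[...,0]<-.12)&(abs(B[...,1])<.03);print('lug',B[k].mean(0)*1000,B[k].min(0)*1000)
k=(abs(h-.088)<.004)&(B[...,0]<-.06)&(B[...,0]>-.17)&(abs(B[...,1])<.025);print('bar',B[k].mean(0)*1000,B[k].min(0)*1000,B[k].max(0)*1000)
```

```text
t 4.475 base [-97.4   0.6] z 0.1865 xdir [-1.    -0.004] F base [-0.6  0.7] -0.1 w -4.175700856492584e-05
post [nan nan]
lug [-194.15805734   -1.06984095] [-201.11263091  -10.93274333]
bar [-118.89135709   -0.89915844] [-169.9981023   -10.87766829] [-60.0107221    9.16320818]<stdin>:3: RuntimeWarning: Mean of empty slice.
  ret = um.true_divide(
```

View pics/w3.png

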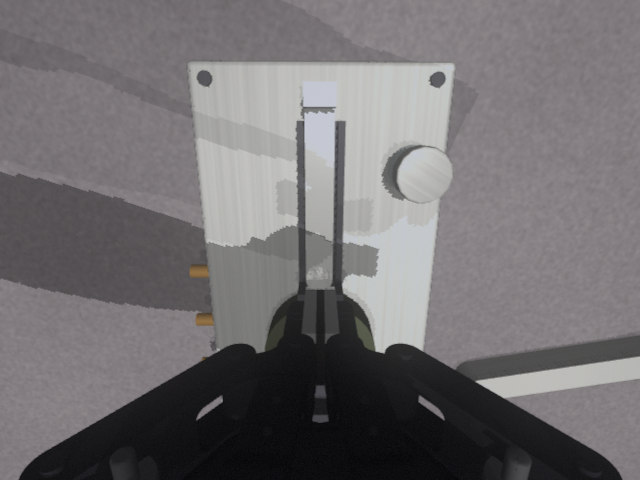

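The view shows the bar and lug at (320,95) in the guide, still in place; the disc is hidden behind the fingers. Moving behind the lug, then a disc check from the scene and side cameras.

Call:
arm_command(series=[[0.044,0,0,0,0,0,0],[0.044,0,0,0,0,0,0],[0.042,-0.0015,0,0,0,0,0],[0,0,0,0,0,0,0],[0,0,0.033,0,0,0,0],[0,0,0.033,0,0,0,0],[0,0,0.03,0,0,0,0],[0,0,0,0,0,0,0]])

```text
time: 5.52
tcp_pos: [0.4727, 0.1408, 0.0884]
eef_rot: [-0.001, 0.581, 0.814, -0.002]
wrist_force: [0.1, -0.2, -0.0]
gripper_width: -0.0003
grip_force: 0.0
```

Run:
```python
from s import *
st()
for n in ['scene','side']:
    c,z,K,M=cap(n);P=cloud(z,K,M);B=tob(P);h=P[...,2]
    k=(abs(h-.065)<.005)&(np.hypot(B[...,0],B[...,1])<.04);q=(B[k]*1000).astype(np.float32)
    if len(q)>20: l=cv2.fitLine(q,2,0,.01,.01).ravel();print(n,'slot',len(q),l,np.degrees(np.arctan(l[1]/l[0])))
    k=(h>.112)&(h<.13)&(np.hypot(B[...,0],B[...,1])<.05);print('post',k.sum(),B[k].mean(0)*1000)
    im=c[170:320,230:450] if n=='scene' else c[200:340,250:400]
    cv2.imwrite(f'pics/{n}2.png',cv2.resize(im[:,:,::-1],None,fx=3.6,fy=3.6,interpolation=2))
```

```text
t 5.525 base [-223.7   -3.8] z 0.0884 xdir [-1.     0.002] F base [0.2 0.1] -0.0 w -0.0003185427188023381
scene slot 126 [  0.99978775  -0.02060276   0.2314853  -10.717478  ] -1.1805344
post 47 [ -1.27424171 -26.69416818]
post 33 [ -3.80658201 -30.04878319]
```

View pics/scene2.png

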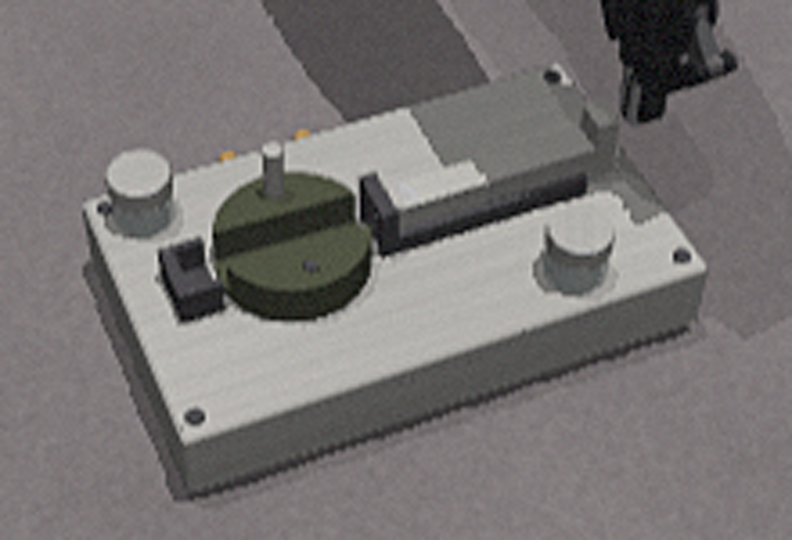

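The slot is in line with the bar, with the post at (272,170) and the lug at (600,130). Start pushing.

Call:
arm_command(series=[[-0.008,0.0025,0,0,0,0,0],[-0.008,0,0,0,0,0,0],[-0.008,0,0,0,0,0,0],[-0.008,0,0,0,0,0,0],[-0.008,0,0,0,0,0,0],[-0.008,0,0,0,0,0,0],[-0.008,0,0,0,0,0,0],[-0.008,0,0,0,0,0,0]])

```text
time: 6.62
tcp_pos: [0.4978, 0.0827, 0.0904]
eef_rot: [0.0, 0.58, 0.814, 0.0]
wrist_force: [1.1, 5.3, 2.8]
gripper_width: -0.0003
grip_force: 2.3
```

```bash
python3 s.py
```

```text
t 6.625 base [-160.6    0.9] z 0.0904 xdir [-1. -0.] F base [-4.6  2.8] 2.8 w -0.00027850590038383446
```

Call:
arm_command(series=[[-0.008,0,0,0,0,0,0],[-0.008,0,0,0,0,0,0],[-0.008,0,0,0,0,0,0],[-0.008,0,0,0,0,0,0],[-0.008,0,0,0,0,0,0],[-0.008,0,0,0,0,0,0],[-0.008,0,0,0,0,0,0],[-0.004,0,0,0,0,0,0],[0,0,0,0,0,0,0]])

```text
time: 7.75
tcp_pos: [0.5167, 0.0253, 0.09]
eef_rot: [0.0, 0.581, 0.814, -0.001]
wrist_force: [-0.3, -0.3, 0.0]
gripper_width: -0.0001
grip_force: 0.0
```

```bash
python3 s.py
```

```text
t 7.75 base [-1.001e+02  1.000e-01] z 0.09 xdir [-1.     0.001] F base [ 0.2 -0.4] 0.0 w -7.337879155200648e-05
```

Call:
arm_command(series=[[-0.003,0,0,0,0,0,0],[-0.003,0,0,0,0,0,0],[-0.002,0,0,0,0,0,0],[-0.002,0,0,0,0,0,0],[0,0,0,0,0,0,0]])

```text
time: 8.38
tcp_pos: [0.5203, 0.0166, 0.0903]
eef_rot: [0.0, 0.58, 0.814, -0.0]
wrist_force: [-0.4, 1.1, -0.8]
gripper_width: 0.0002
grip_force: 0.4
```

```bash
python3 s.py
```

```text
t 8.375 base [-90.7   0.6] z 0.0903 xdir [-1.  0.] F base [-1.1 -0. ] -0.8 w 0.00021845457483900572
```

Call:
arm_command(series=[[-0.002,0,0,0,0,0,0],[-0.002,0,0,0,0,0,0],[0,0,0,0,0,0,0]])

```text
time: 8.75
tcp_pos: [0.5208, 0.0151, 0.0903]
eef_rot: [-0.002, 0.58, 0.815, 0.002]
wrist_force: [-2.1, 7.7, 1.2]
gripper_width: -0.0
grip_force: 3.9
```

```bash
python3 s.py
```

```text
t 8.75 base [-89.2   0.7] z 0.0903 xdir [-1.    -0.001] F base [-8.   0.5] 1.2 w -1.1394360985068738e-06
```

Force is building and the motion lags, so the bar is probably at the stop. One more small push to confirm.

Call:
arm_command(series=[[-0.002,0,0,0,0,0,0],[-0.002,0,0,0,0,0,0],[0,0,0,0,0,0,0]])

```text
time: 9.12
tcp_pos: [0.5207, 0.015, 0.0904]
eef_rot: [-0.005, 0.579, 0.815, 0.004]
wrist_force: [-5.8, 17.1, 3.4]
gripper_width: 0.0
grip_force: 9.1
```

```bash
python3 s.py
```

```text
t 9.125 base [-89.1   0.5] z 0.0904 xdir [-1.    -0.003] F base [-18.1   0.1] 3.4 w 3.0421913112561402e-05
```

The bar is firmly against something, and the tail position (≈ -78.5) matches the stop. Retract straight back, lift and check.

Call:
arm_command(series=[[0.006,0,0,0,0,0,0],[0.015,0,0,0,0,0,0],[0,0,-0.05,0,0,0,0],[0,0,-0.05,0,0,0,0],[0.05,0,0,0,0,0,0],[0.05,0,0,0,0,0,0],[0,0,0,0,0,0,0]])

```text
time: 10.0
tcp_pos: [0.4825, 0.126, 0.1907]
eef_rot: [0.0, 0.578, 0.816, 0.0]
wrist_force: [-0.3, -0.4, -0.4]
gripper_width: -0.0004
grip_force: 0.0
```

Run:
```python
from s import *
st()
c,z,K,M=cap('scene');P=cloud(z,K,M);B=tob(P);h=P[...,2]
k=(h>.1)&(h<.118)&(abs(B[...,1])<.02)&(B[...,0]<-.05)&(B[...,0]>-.15);print('lug',k.sum(),B[k].mean(0)*1000,B[k].min(0)*1000,B[k].max(0)*1000)
k=(h>.093)&(h<.102)&(B[...,0]<-.1)&(B[...,1]>.03)&(B[...,1]<.1);print('jarA',B[k].mean(0)*1000)
cv2.imwrite('pics/fin.png',cv2.resize(c[170:320,230:450,::-1],None,fx=3.6,fy=3.6,interpolation=2))
```

```text
t 10.0 base [-206.5    0.7] z 0.1907 xdir [-1.    -0.005] F base [ 0.2 -0.4] -0.4 w -0.0003707074755850574
lug 75 [-71.78127095   1.21157904] [-79.85798408 -11.48342336] [-64.65308361  10.97607097]
jarA [-229.8781102    65.60782771]
```

View pics/fin.png

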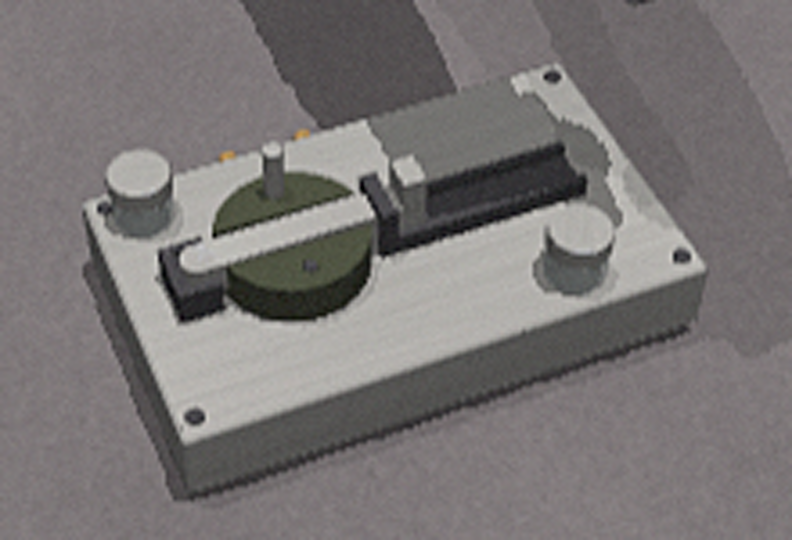

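The bar runs through the slot with its nose in the keeper at (190,258). The lug is at (408,180), so the tail measures about -79 mm. Both jars sit at the same pixels as before.

```bash
python3 -c "
from bench import robot
print(robot.hand_in())"
```

```text
the job is handed in; nothing more can be done
None
```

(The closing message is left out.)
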